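# Unhook the blank from its cradle and butt it on the planing board

## Task

Take the pine blank out of the steel carrying cradle - its heel is caught under the hood, so raise the other end over the tall lip and draw it out, without dragging or tipping the cradle. Lay it flat, same side up, along the middle of the planing board, setting it down rather than dropping it, with its end butted squarely against the stop, ready to plane. Leave the tape measure, the sanding block and the roll of masking tape where they are.

Things in the scene. Friction and masses are not known exactly. Their poses are not given: they have to be found in the camera images.
- blank: Loose pine block 58 (its x) x 150 (its y, the length) x 35 mm (its z, up), 0.11 to 0.22 kg; origin at the centre of its underside. It starts lying in the cradle, y along the cradle's x axis within a degree, a few mm of play all round. Best gripped across its 58 mm width near the middle of its length, where the cradle is open.
- cradle: Loose bare steel cradle, about 1.8 kg, base plate 180 x 92 mm, 8 mm thick, on which the blank lies. Origin at the centre of its underside; x points from the hood to the lip (the way out), z up. Inner room 156 mm long (x = -78 to 78 mm), 66 mm wide; its sides are open from x = -43 to 64 mm. The blank can go neither straight up nor straight out.
- hood_edge (a point): Middle of the lower front edge of the hood's 4 mm roof, 66 mm above the bench, at cradle x = -43 mm. Behind it, to x = -78 mm, the hood has a back and two cheeks and covers the blank's heel. The roof's underside is 58 mm above the base plate.
- lip_top (a point): Middle of the lip's top edge, 70 mm above the bench (62 above the base plate), at cradle x = 80 mm; the plate is 5 mm thick with 16 mm long returns along the sides. With its heel low at the back the blank passes over it when pitched 26 to 38 degrees, lip end up, and is then drawn out along its own length by 50 mm or more.
- planing_board: Plywood board 210 x 110 x 18 mm, fixed to the bench; origin at the centre of its underside, x along its length towards the stop. A dark wooden stop, 16 mm thick, 90 mm wide and 22 mm high above the board's top, crosses its far (+x) end.
- stop_face (a point): Middle of the foot of the stop's face that the blank is to touch, on the board's top (18 mm above the bench), 87 mm along x from the board's origin; x points into the stop, y along its face, z up.
- tape_measure: Bystander: yellow tape measure, 35 x 83 x 64 mm, loose on the bench; origin at the centre of its underside.
- sanding_block: Bystander: cork-brown sanding block, 62 x 112 x 32 mm, loose on the bench; origin at the centre of its underside.
- masking_tape: Bystander: roll of masking tape lying flat, 100 mm across, 25 mm high, loose; origin at the centre of its underside.

How it is judged:
On the way, in this order (a step that is already met when the one before it is completed fails the run):
1. the blank is out of the cradle, held above it or beside it, clear of everything but the fingers (contact force between blank and the fingers above 0.5 N and height (world z) of blank above 0.07 m and contact force between blank and cradle below 0.05 N and (x of blank in the frame of cradle above 0.04 m or z of blank in the frame of cradle above 0.085 m or horizontal distance between blank and cradle above 0.15 m)), for 0.05 s.
2. the blank touches the planing board while the fingers still hold it (set down, not dropped) (contact force between blank and planing_board above 0.2 N and contact force between blank and the fingers above 0.5 N), for 0.1 s.
At the end, for the whole second after the job is handed in: The blank lies released and at rest, flat and same side up on the planing board, along it within 4 degrees, within 20 mm of its midline, its end at the stop (its centre at most 78.5 mm from the stop's face: a gap of at most 3.5 mm when square); the cradle stands flat (x of blank in the frame of stop_face between -0.0785 and -0.072 m and y of blank in the frame of stop_face between -0.02 and 0.02 m and z of blank in the frame of stop_face between -0.004 and 0.004 m and angle between the y axis of blank and the x axis of planing_board, either way round below 0.07 rad and angle between each of blank, cradle's own z axis and vertical below 0.05 rad and linear speed of blank below 0.01 m/s and contact force between blank and the fingers below 0.05 N); the robot touches nothing.
It fails at once if the cradle is dragged more than 25 mm or tipped more than 9 degrees (distance of cradle from where it was at the start of the episode above 0.025 m or angle between cradle's own z axis and vertical above 0.16 rad).
It fails at once if the tape measure, the sanding block or the masking tape is moved more than 25 mm (distance of any of tape_measure, sanding_block, masking_tape from where it was at the start of the episode above 0.025 m).
It also fails if it takes over 48 s, if anything falls off the work surface, if the arm or the gripper's body presses on something with over 40 N, if the wrist force passes 120 N, or if a joint passes its speed limit or range.

## Robot

A 7-joint arm with a two-finger parallel gripper is mounted at the origin on the work surface; the furniture and walls round the work are solid. World frame = base frame: x ahead of the robot, y to its left, z up, the work surface at z = 0. Lengths are in m, angles in rad, forces in N, time in s.
With the tool pointing down it reaches from about 0.425 to 0.875 m from the base axis. Payload 4.7 kg.
Tool frame: the origin (TCP) lies at the very end of the fingers, on their centre line; the grasp point (between the pads) lies 19 mm behind it (grip_depth is the z of the grasp point in the tool frame, in m); z points along the fingers, y is the line along which they close (so a half turn about z gives the same grasp; the last joint's range is limited). The gripper opens to 85 mm and grips with 20 to 120 N. Pads are 22 mm wide; open, the fingers measure 114 mm over their backs; the gripper's body (76 mm by 85 mm) begins 54 mm behind the grasp point. The pads swing forward as they close: fully open they stand 13 mm farther back than shut.
Start: joints at [-1.241, 0.321, -0.07, 1.45, 0.023, 1.371, -0.057], TCP at [0.202, 0.618, 0.231] pointing down, gripper open.
Joint ranges: [-2.86, 2.86], [-0.3, 2.09], [-1.38, 1.24], [0.06, 2.45], [-1.56, 4.7], [0.09, 2.05], [-2.69, 2.69]. Speed limits (rad/s): [2.57, 2.57, 3.14, 3.14, 3.14, 3.14, 3.14].

## Interface

Orientations are given as [roll, pitch, yaw] about the fixed x, y, z axes, in that order (R = Rz(yaw) Ry(pitch) Rx(roll)).
In Python, from station import get_obs, read_camera, sign_off, grip_depth gives the robot as it stands.
- The arm moves only by the tool step_arm, never from a script. Its argument "deltas" is a list of rows, each a list of 2 entries, a list of its own where there are three numbers: the shift along the tool's x, y, z normalised to -1 to 1, where 1 is 25 mm, then the turn, a rotation vector about the tool's x, y, z normalised to -1 to 1, where 1 is 4 degrees. A call has 1 to 12 rows; each row shifts and turns the commanded pose from where the row before left it, along the tool's axes as they then stand; what a row does not reach is not made up. A row lasts 1/12 s, in which the tool goes at most 41.7 mm and 7.16 degrees, less where a joint would pass 70% of its speed; a pose out of reach is approached as far as the arm can. A call with a number of a shift or a turn outside -1 to 1 is refused whole. A call with a gripper value outside its range is refused whole. "hand" is the opening, from 0 (shut) to 1 (fully open), set as the call begins (left out, the last holds). The fingers move at their own pace and stop on an object; "force" is the grip in N (left out, the last holds). Time passes only in rows, so rows that do not move let the fingers close. It gives the time, the measured TCP pose, the force, the opening and the grip force at its end, in the units of the state.
- get_obs(): the state, without advancing time (a new reading comes with each control period).
- read_camera(name): name is "scene" or "top"; returns a dict with "pixels" (384x512x3 uint8, red, green, blue), "fx", "fy", "cx", "cy" (pixels), "origin" and "rotation" of the camera in the world. Camera axes: x right, y up, looking along -z (the intrinsics and any distortion apply to the point x, -y, -z); pixel columns grow to the right and rows downward; lengths in m; the calibration is good to about 2 mm. A picture is of the moment at which its call begins. There is no depth.
- sign_off(): hands the job in; it is judged then, once.
The state is a dict: "time": time; "joint_positions": joint angles; "joint_velocities": joint speeds; "joint_efforts": joint torques, N m; "ee_pos": TCP position; "tool_rot": TCP orientation; "contact_force": force on the tool from outside, world axes, zero at the start; "wrist_torque": the same for the moment, N m; "finger_gap": finger opening in m; "finger_force": force on a finger pad.
Only numpy, scipy, OpenCV 4.12 (cv2) and the standard library are available. Lean on these libraries where they do the work, as an engineer would, in place of code of your own. Each camera call takes 0.05 s, during which the arm holds its last target. There are 200 camera calls.

## Working session

There is one attempt and no reset: what is moved stays moved. The work goes in short steps, Python scripts to look and compute and a tool call to move; the robot and the scene stay as the last step left them, time stands still between calls to the robot, and variables do not carry over. Pictures are saved under pics/ and viewed, at most 10 in all, crops included, and the job is handed in when it is done.

Besides the shell and the picture viewer there is one more tool, called after ">>>" in YAML: its name, and indented under it one key for each argument. step_arm: Moves the arm, as the interface text tells. Its arguments: {"type":"object","properties":{"deltas":{"type":"array"},"hand":{"type":"number"},"force":{"type":"number"}},"required":["deltas"]}

```bash
ls; mkdir -p pics
python3 - <<'E'
from station import *
import cv2,pickle
print(get_obs(),grip_depth)
for n in("scene","top"):
    c=read_camera(n); pickle.dump(c,open(n+".pkl","wb"))
    print({k:v for k,v in c.items() if k!="pixels"})
    cv2.imwrite(f"pics/{n}0.png",cv2.resize(c["pixels"][:,:,::-1],(800,600),interpolation=cv2.INTER_CUBIC))
E
```

```text
pics
{'time': 0.0, 'joint_positions': array([-1.24088583,  0.32182795, -0.07011834,  1.45168902,  0.022578  ,
        1.37079873, -0.05686768]), 'joint_velocities': array([0.00209376, 0.00024965, 0.00136758, 0.00049429, 0.00114518,
       0.00063552, 0.00123413]), 'joint_efforts': array([ 2.81142211e-04, -4.93578386e+01, -3.82468114e-01, -3.14338589e+01,
        1.28758309e-02,  1.13090069e-02, -2.52184134e-05]), 'ee_pos': array([0.2017317 , 0.61732853, 0.23021351]), 'tool_rot': array([-3.13965810e+00,  6.70605331e-05,  2.82587292e+00]), 'contact_force': array([-0.36447421,  0.60982493, -0.79162252]), 'wrist_torque': array([-0.00429929, -0.02091316, -0.00362134]), 'finger_force': 0.0, 'finger_gap': 0.0853198609481669} -0.0187
{'fx': 360.26107573260947, 'fy': 360.26107573260947, 'cx': 252.7127865345486, 'cy': 191.80445658742212, 'origin': array([ 0.09286272, -0.82302285,  0.79447955]), 'rotation': array([ 0.89050758,  0.01173482, -0.41493112])}
{'fx': 419.4725415262911, 'fy': 419.4725415262911, 'cx': 254.18740073043753, 'cy': 192.99797485207043, 'origin': array([ 0.22159589, -0.02352461,  1.5580689 ]), 'rotation': array([ 0.15728178,  0.01344873, -1.57633935])}
```

View pics/scene0.png

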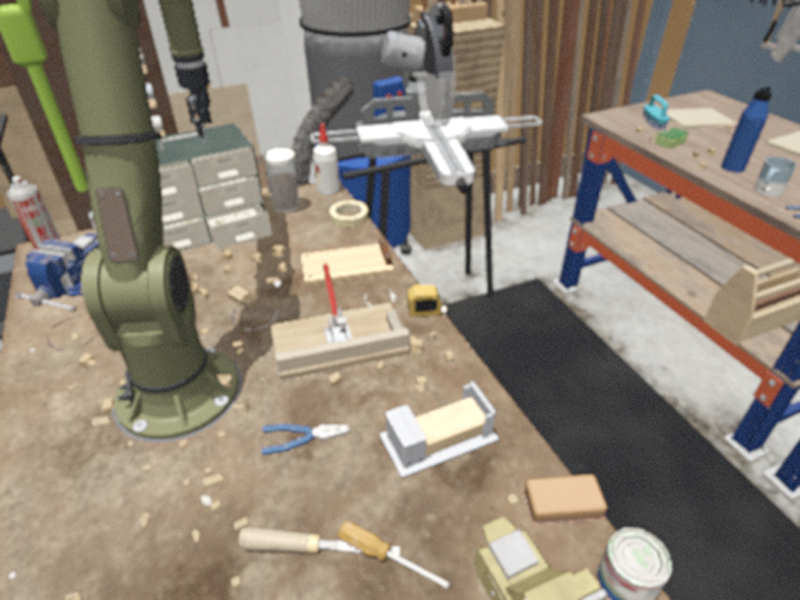

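View pics/top0.png

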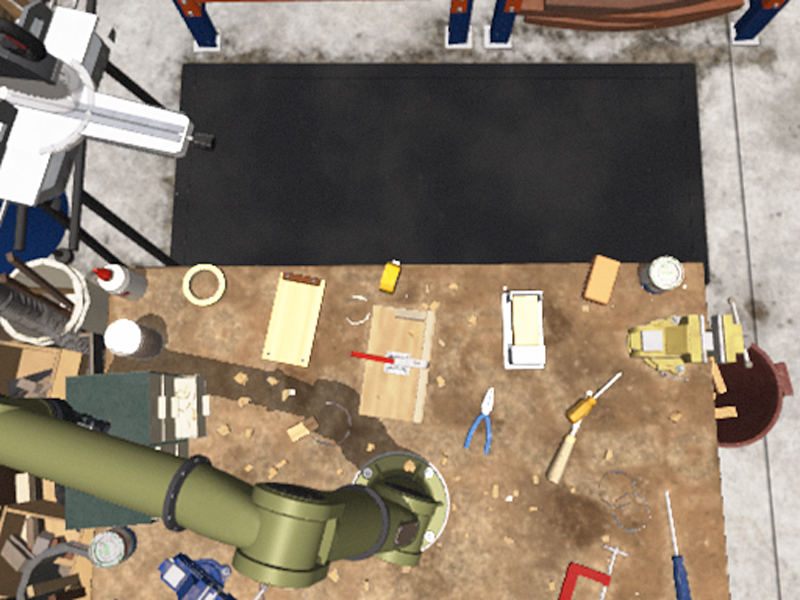

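The top view shows the cradle at about (523,330) with its lip toward +x, and the board at (293,320) with its stop at the far end. A tray with a saw stands between them. The scene view agrees. Next I enlarge both places in one picture per view.

Run:
```python
import cv2,pickle,numpy as np
t=pickle.load(open("top.pkl","rb"))["pixels"][:,:,::-1]; s=pickle.load(open("scene.pkl","rb"))["pixels"][:,:,::-1]
def crop(im,x,y,w,h,k):
    o=cv2.resize(im[y:y+h,x:x+w],None,fx=k,fy=k,interpolation=cv2.INTER_CUBIC)
    for i in range(0,w,10): cv2.putText(o,str(x+i),(i*k,8),0,.3,(0,0,255),1); cv2.line(o,(i*k,0),(i*k,o.shape[0]),(0,0,255) if 0 else (90,90,200),1) if 0 else cv2.line(o,(i*k,10),(i*k,16),(0,0,255),1)
    for i in range(0,h,10): cv2.putText(o,str(y+i),(0,i*k+4),0,.3,(0,0,255),1); cv2.line(o,(20,i*k),(26,i*k),(0,0,255),1)
    return o
cv2.imwrite("pics/tc.png",np.hstack([crop(t,160,168,50,70,8),crop(t,312,178,50,70,8)]))
a=crop(s,235,240,90,65,6);b=crop(s,185,145,75,50,6)
cv2.imwrite("pics/sc1.png",crop(s,235,240,90,65,8)); cv2.imwrite("pics/sc2.png",crop(s,185,145,100,60,8))
```

```text
(no output)
```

View pics/tc.png

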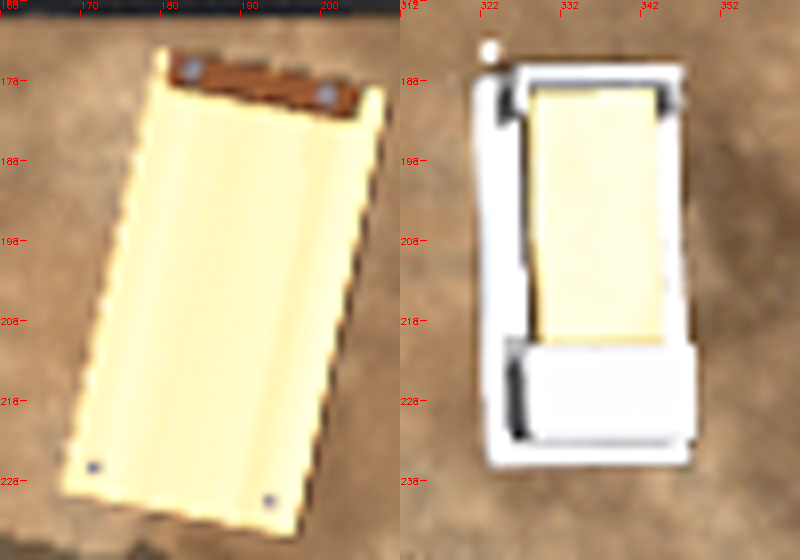

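View pics/sc1.png

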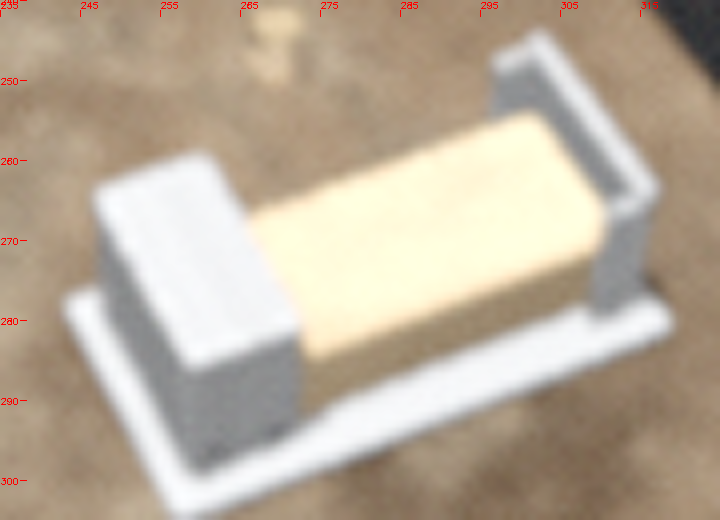

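View pics/sc2.png

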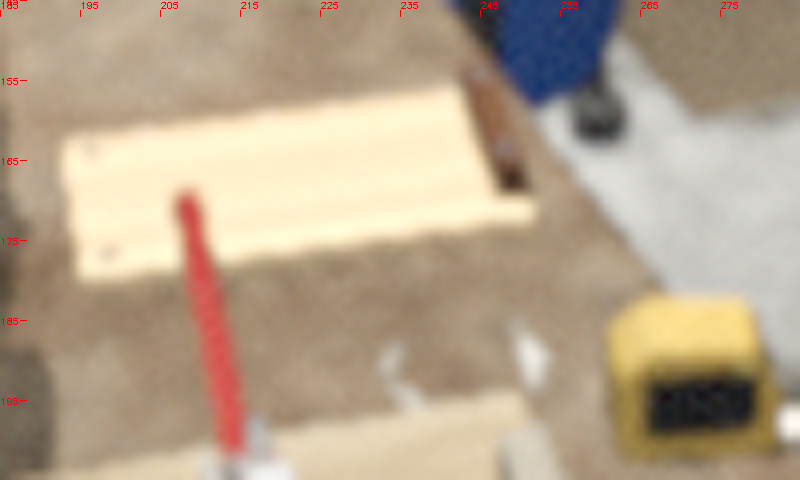

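The crops show these points (crop pixels):
- **Board, top view:** corners at (62,490), (295,535), (385,90), (158,50). The stop foot runs from (165,85) to (357,118).
- **Cradle, top view:** base corners at (490,465), (690,465), (475,75).
- **Scene view:** the hood, lip and blank corners are clear.

I fit poses from both views and triangulate the heights.

```bash
cat > h.py <<'E'
import numpy as np,pickle
from scipy.spatial.transform import Rotation as R
from scipy.optimize import least_squares
C={n:pickle.load(open(n+".pkl","rb")) for n in("top","scene")}
def proj(n,P):
    c=C[n]; q=(np.atleast_2d(P)-c["origin"])@R.from_euler("xyz",c["rotation"]).as_matrix()
    return np.c_[c["cx"]+c["fx"]*q[:,0]/-q[:,2], c["cy"]+c["fy"]*-q[:,1]/-q[:,2]]
def tri(a,b):
    f=lambda p:np.r_[proj("top",p)[0]-a,proj("scene",p)[0]-b]
    s=least_squares(f,[.6,0,.05]); return s.x,np.abs(s.fun).max()
def cr(x0,y0,u,v,k=8): return np.array([x0+(u+.5)/k-.5,y0+(v+.5)/k-.5])
def fit(obs,x0):
    def f(p):
        o=[]
        for n,P,uv in obs:
            w=R.from_euler("z",p[2]).apply(np.array(P)/1e3)+[p[0],p[1],p[3]]
            o.append(proj(n,w)[0]-uv)
        return np.ravel(o)
    s=least_squares(f,x0+[0],loss="soft_l1"); return s.x,f(s.x).reshape(-1,2)
E
python3 - <<'E'
from h import *
np.set_printoptions(precision=3,suppress=True)
T1=lambda u,v:cr(160,168,u,v); T2=lambda u,v:cr(312,178,u-400,v); S1=lambda u,v:cr(235,240,u,v); S2=lambda u,v:cr(185,145,u,v)
cr_=[("top",(-90,46,8),T2(490,465)),("top",(-90,-46,8),T2(690,465)),("top",(90,46,8),T2(475,75)),
("scene",(-90,-46,8),S1(185,515)),("scene",(-90,46,8),S1(65,303)),("scene",(90,-46,8),S1(672,320)),
("scene",(82.5,0,70),S1(598,108)),("top",(82.5,0,70),T2(600,68)),("top",(-43,0,70),T2(611,345)),("scene",(-43,0,70),S1(252,238))]
p,r=fit(cr_,[.65,-.3,0]); print("cradle",p,r.round(1).tolist())
bd=[("top",(-105,55,18),T1(62,490)),("top",(-105,-55,18),T1(295,535)),("top",(105,-55,18),T1(385,90)),("top",(105,55,18),T1(158,50)),
("scene",(-105,55,18),S2(62,140)),("scene",(-105,-55,18),S2(80,282)),("scene",(105,-55,18),S2(535,218)),("scene",(87,45,18),S2(460,88)),("scene",(87,-45,18),S2(500,190)),
("top",(87,45,18),T1(165,85)),("top",(87,-45,18),T1(357,118))]
p,r=fit(bd,[.65,.3,-.2]); print("board",p,r.round(1).tolist())
print("stop foot",p[:2]+.087*np.array([np.cos(p[2]),np.sin(p[2])]))
for n,a,b in [("liptop",T2(600,68),S1(598,108)),("hoodtop",T2(611,345),S1(252,238)),("blank lip +y",T2(528,88),S1(530,112)),("blank lip -y",T2(660,88),S1(608,215)),("blank hood -y",T2(664,342),S1(315,358)),
 ("stopfoot+",T1(165,85),S2(460,88)),("stopfoot-",T1(357,118),S2(500,190)),("board -x+y",T1(62,490),S2(62,140)),("board-x-y",T1(295,535),S2(80,282)),
 ("saw handle end",np.array([352,354])*.64,np.array([326,266])*.64),("saw other",np.array([393,363])*.64,np.array([334,312])*.64)]: print(n,*tri(a,b))
E
```

```text
cradle [ 0.396 -0.3    0.007  0.003] [[-0.2, 0.4], [-0.0, 0.0], [-0.1, 0.8], [-0.2, 0.4], [0.4, -0.3], [0.6, 0.1], [0.4, -0.1], [-0.4, 0.6], [-0.2, 0.9], [0.7, -0.5]]
board [ 0.427  0.243 -0.185  0.004] [[-0.2, 0.4], [0.0, 0.1], [-0.0, 0.2], [-0.4, 0.1], [0.1, -0.2], [0.9, -1.2], [1.2, -1.5], [0.2, 0.9], [0.2, 1.2], [0.3, 0.8], [-0.1, 0.9]]
stop foot [0.512 0.227]
liptop [ 0.478 -0.299  0.073] 0.6026552138889656
hoodtop [ 0.353 -0.3    0.071] 0.9304379723961063
blank lip +y [ 0.472 -0.271  0.044] 1.0601203017805005
blank lip -y [ 0.468 -0.328  0.056] 1.4788911309571802
blank hood -y [ 0.359 -0.33   0.043] 0.17095798156029218
stopfoot+ [0.522 0.272 0.026] 0.3438722942514403
stopfoot- [0.504 0.182 0.028] 0.40117142596409394
board -x+y [0.334 0.315 0.022] 0.25046912930926624
board-x-y [0.312 0.209 0.017] 0.5874478985343785
saw handle end [0.334 0.094 0.127] 0.17336483002821979
saw other [0.317 0.005 0.078] 0.1415411230632344
```

```bash
cat > plan.py <<'E'
import numpy as np,sys,json
from scipy.spatial.transform import Rotation as R, Slerp
from station import get_obs
BASE=R.from_euler("x",np.pi)
def tool(yaw,tilt): # tilt>0: fingertips point towards -x of the place
    return R.from_euler("z",yaw)*R.from_euler("y",np.radians(tilt))*BASE
def tcp(g,rot): return np.array(g)+rot.apply([0,0,.0187])   # from grasp point
def rows(wps,start=None):
    """wps: [(pos,rot,n)] -> rows"""
    o=get_obs()
    p,r=start or (o["ee_pos"],R.from_euler("xyz",o["tool_rot"]))
    out=[]
    for q,s,n in wps:
        p0,sl=p,Slerp([0,1],R.concatenate([r,s]))
        for i in range(1,n+1):
            t=p0+(np.array(q)-p0)*i/n; m=sl(i/n)
            d=np.round(r.inv().apply(t-p)/.025,2); w=np.round((r.inv()*m).as_rotvec()/np.radians(4),2)
            if max(abs(d).max(),abs(w).max())>1: print("OVER",i,d,w)
            out.append([d.tolist(),w.tolist()]); p=p+r.apply(d*.025); r=r*R.from_rotvec(w*np.radians(4))
    for k in range(0,len(out),12): print(json.dumps(out[k:k+12]).replace(" ",""))
    print("end",p.round(4),r.as_euler("xyz").round(3))
def st():
    o=get_obs(); r=R.from_euler("xyz",o["tool_rot"]); 
    print("t",o["time"],"tcp",o["ee_pos"].round(4),"grasp",(o["ee_pos"]-r.apply([0,0,.0187])).round(4),"rpy",o["tool_rot"].round(3),"F",o["contact_force"].round(1),"gap",o["finger_gap"],"q",o["joint_positions"].round(2))
E
python3 - <<'E'
from plan import *
r=tool(.007,15)
rows([([.45,.30,.24],tool(1.6,5),22),(tcp([.402,-.30,.2],r),r,28)])
E
```

```text
[[[-0.61,-0.41,-0.02],[0.03,-0.05,0.8]],[[-0.63,-0.37,-0.01],[0.04,-0.05,0.8]],[[-0.65,-0.34,-0.01],[0.03,-0.05,0.79]],[[-0.67,-0.3,-0.01],[0.04,-0.05,0.8]],[[-0.68,-0.27,-0.0],[0.03,-0.04,0.8]],[[-0.7,-0.22,-0.01],[0.03,-0.05,0.8]],[[-0.71,-0.19,0.01],[0.04,-0.05,0.79]],[[-0.71,-0.15,-0.0],[0.03,-0.05,0.8]],[[-0.73,-0.1,0.01],[0.04,-0.05,0.8]],[[-0.73,-0.07,0.01],[0.03,-0.05,0.8]],[[-0.73,-0.02,0.01],[0.03,-0.05,0.79]],[[-0.73,0.01,0.01],[0.04,-0.05,0.8]]]
[[[-0.73,0.06,0.02],[0.03,-0.04,0.8]],[[-0.73,0.1,0.02],[0.04,-0.05,0.8]],[[-0.72,0.13,0.02],[0.03,-0.05,0.79]],[[-0.71,0.18,0.02],[0.03,-0.05,0.8]],[[-0.7,0.22,0.03],[0.04,-0.05,0.8]],[[-0.69,0.25,0.02],[0.03,-0.05,0.8]],[[-0.67,0.29,0.03],[0.03,-0.05,0.79]],[[-0.65,0.33,0.03],[0.04,-0.05,0.8]],[[-0.63,0.37,0.04],[0.03,-0.04,0.8]],[[-0.62,0.4,0.03],[0.04,-0.05,0.8]],[[-0.84,-0.1,0.16],[0.14,-0.07,0.8]],[[-0.85,-0.05,0.16],[0.14,-0.07,0.81]]]
[[[-0.85,-0.0,0.16],[0.14,-0.07,0.8]],[[-0.85,0.04,0.18],[0.15,-0.07,0.8]],[[-0.84,0.1,0.17],[0.14,-0.07,0.81]],[[-0.83,0.14,0.18],[0.14,-0.07,0.8]],[[-0.82,0.2,0.17],[0.14,-0.07,0.8]],[[-0.81,0.24,0.18],[0.14,-0.07,0.81]],[[-0.8,0.29,0.19],[0.14,-0.07,0.8]],[[-0.78,0.33,0.18],[0.15,-0.07,0.8]],[[-0.75,0.38,0.18],[0.14,-0.07,0.81]],[[-0.73,0.42,0.18],[0.14,-0.06,0.8]],[[-0.71,0.46,0.19],[0.14,-0.07,0.8]],[[-0.68,0.51,0.18],[0.14,-0.07,0.81]]]
[[[-0.65,0.54,0.17],[0.14,-0.07,0.8]],[[-0.61,0.58,0.18],[0.14,-0.07,0.8]],[[-0.58,0.62,0.17],[0.15,-0.07,0.81]],[[-0.55,0.65,0.17],[0.14,-0.07,0.8]],[[-0.51,0.68,0.17],[0.14,-0.07,0.8]],[[-0.46,0.71,0.16],[0.14,-0.07,0.81]],[[-0.43,0.73,0.15],[0.14,-0.07,0.8]],[[-0.38,0.76,0.15],[0.14,-0.07,0.8]],[[-0.34,0.78,0.15],[0.14,-0.07,0.81]],[[-0.29,0.81,0.14],[0.15,-0.07,0.8]],[[-0.25,0.81,0.13],[0.14,-0.07,0.8]],[[-0.2,0.83,0.12],[0.14,-0.07,0.81]]]
[[[-0.16,0.85,0.12],[0.14,-0.07,0.8]],[[-0.1,0.85,0.11],[0.14,-0.07,0.8]]]
end [ 0.3972 -0.3001  0.1818] [3.142 0.262 0.007]
```

>>> step_arm:
  deltas:
    - [[-0.6, -0.4, 0], [0, 0, 0.8]]
    - [[-0.6, -0.4, 0], [0, 0, 0.8]]
    - [[-0.65, -0.35, 0], [0, 0, 0.8]]
    - [[-0.65, -0.3, 0], [0, 0, 0.8]]
    - [[-0.7, -0.3, 0], [0, 0, 0.8]]
    - [[-0.7, -0.2, 0], [0, 0, 0.8]]
    - [[-0.7, -0.2, 0], [0, 0, 0.8]]
    - [[-0.7, -0.15, 0], [0, 0, 0.8]]
    - [[-0.7, -0.1, 0], [0, 0, 0.8]]
    - [[-0.7, -0.1, 0], [0, 0, 0.8]]
    - [[-0.7, 0, 0], [0, 0, 0.8]]
    - [[-0.7, 0, 0], [0, 0, 0.8]]
  hand: 1
  force: 50

```text
time: 1.1
ee_pos: [0.3332, 0.4451, 0.2309]
tool_rot: [-3.141, 0.0, 2.153]
contact_force: [1.0, 0.6, 0.0]
finger_gap: 0.0857
finger_force: 0.0
```

>>> step_arm:
  deltas:
    - [[-0.75, 0, 0], [0, 0, 0.8]]
    - [[-0.75, 0, 0], [0, 0, 0.8]]
    - [[-0.75, 0.05, 0], [0, 0, 0.8]]
    - [[-0.75, 0.1, 0], [0, 0, 0.8]]
    - [[-0.75, 0.1, 0], [0, 0, 0.8]]
    - [[-0.75, 0.1, 0], [0, 0, 0.8]]
    - [[-0.75, 0.15, 0], [0, 0, 0.8]]
    - [[-0.75, 0.2, 0], [0, 0, 0.8]]
    - [[-0.75, 0.2, 0], [0, 0, 0.8]]
    - [[-0.75, 0.2, 0], [0, 0, 0.8]]
    - [[-0.75, 0.2, 0], [0, 0, 0.8]]
    - [[-0.75, 0.2, 0], [0, 0, 0.8]]

```text
time: 2.1
ee_pos: [0.4305, 0.2379, 0.2313]
tool_rot: [3.142, -0.0, 1.48]
contact_force: [0.8, -0.8, 0.2]
finger_gap: 0.0855
finger_force: 0.0
```

Run:
```python
from plan import *
st()
r=tool(.007,15)
rows([(tcp([.402,-.30,.2],r),r,30)])
```

```text
t 2.1 tcp [0.4305 0.2379 0.2313] grasp [0.4305 0.2379 0.25  ] rpy [ 3.142 -0.     1.48 ] F [ 0.8 -0.8  0.2] gap 0.08550638927919973 q [-0.87 -0.02  0.31  1.84  0.01  1.32 -0.66]
[[[-0.72,0.02,0.07],[0.09,-0.1,0.7]],[[-0.71,0.06,0.07],[0.09,-0.1,0.7]],[[-0.72,0.09,0.07],[0.1,-0.1,0.7]],[[-0.7,0.13,0.08],[0.09,-0.11,0.7]],[[-0.7,0.16,0.08],[0.09,-0.1,0.69]],[[-0.69,0.19,0.09],[0.09,-0.1,0.7]],[[-0.68,0.23,0.09],[0.09,-0.1,0.7]],[[-0.66,0.27,0.1],[0.1,-0.1,0.7]],[[-0.65,0.29,0.09],[0.09,-0.1,0.7]],[[-0.64,0.33,0.1],[0.09,-0.11,0.7]],[[-0.62,0.36,0.1],[0.09,-0.1,0.7]],[[-0.59,0.39,0.11],[0.09,-0.1,0.7]]]
[[[-0.58,0.42,0.1],[0.1,-0.1,0.69]],[[-0.56,0.45,0.11],[0.09,-0.1,0.7]],[[-0.53,0.47,0.11],[0.09,-0.1,0.7]],[[-0.51,0.5,0.11],[0.09,-0.1,0.7]],[[-0.48,0.53,0.1],[0.09,-0.11,0.7]],[[-0.46,0.55,0.11],[0.1,-0.1,0.7]],[[-0.43,0.57,0.11],[0.09,-0.1,0.7]],[[-0.39,0.59,0.11],[0.09,-0.1,0.7]],[[-0.37,0.61,0.1],[0.09,-0.1,0.69]],[[-0.34,0.63,0.1],[0.09,-0.1,0.7]],[[-0.3,0.65,0.11],[0.1,-0.11,0.7]],[[-0.28,0.66,0.1],[0.09,-0.1,0.7]]]
[[[-0.24,0.67,0.09],[0.09,-0.1,0.7]],[[-0.2,0.69,0.1],[0.09,-0.1,0.7]],[[-0.17,0.69,0.09],[0.09,-0.1,0.7]],[[-0.14,0.71,0.09],[0.1,-0.1,0.7]],[[-0.1,0.7,0.08],[0.09,-0.1,0.69]],[[-0.07,0.72,0.09],[0.09,-0.11,0.7]]]
end [ 0.3971 -0.3001  0.1818] [-3.142  0.262  0.007]
```

>>> step_arm:
  deltas:
    - [[-0.7, 0, 0], [0, 0, 0.7]]
    - [[-0.7, 0, 0], [0, 0, 0.7]]
    - [[-0.7, 0.05, 0], [0, 0, 0.7]]
    - [[-0.7, 0.1, 0], [0, 0, 0.7]]
    - [[-0.7, 0.1, 0], [0, 0, 0.7]]
    - [[-0.7, 0.15, 0], [0, 0, 0.7]]
    - [[-0.7, 0.2, 0], [0, 0, 0.7]]
    - [[-0.7, 0.25, 0], [0, 0, 0.7]]
    - [[-0.65, 0.3, 0], [0, 0, 0.7]]
    - [[-0.65, 0.3, 0], [0, 0, 0.7]]
    - [[-0.6, 0.35, 0], [0, 0, 0.7]]
    - [[-0.6, 0.4, 0], [0, 0, 0.7]]

```text
time: 3.1
ee_pos: [0.4106, 0.0254, 0.2314]
tool_rot: [3.142, -0.0, 0.894]
contact_force: [0.4, 0.1, -0.8]
finger_gap: 0.0853
finger_force: 0.0
```

>>> step_arm:
  deltas:
    - [[-0.6, 0.4, 0], [0, 0, 0.7]]
    - [[-0.55, 0.45, 0], [0, 0, 0.7]]
    - [[-0.55, 0.45, 0], [0, 0, 0.7]]
    - [[-0.5, 0.5, 0], [0, 0, 0.7]]
    - [[-0.5, 0.5, 0], [0, 0, 0.7]]
    - [[-0.45, 0.55, 0], [0, 0, 0.7]]
    - [[-0.4, 0.55, 0], [0, 0, 0.7]]
    - [[-0.4, 0.6, 0], [0, 0, 0.7]]
    - [[-0.35, 0.6, 0], [0, 0, 0.7]]
    - [[-0.3, 0.65, 0], [0, 0, 0.7]]
    - [[-0.3, 0.65, 0], [0, 0, 0.7]]
    - [[-0.3, 0.65, 0], [0, 0, 0.7]]

```text
time: 4.1
ee_pos: [0.402, -0.1872, 0.2313]
tool_rot: [3.141, -0.0, 0.308]
contact_force: [0.1, -0.6, -0.2]
finger_gap: 0.0858
finger_force: 0.0
```

Run:
```python
from plan import *
st()
r=tool(.007,15)
rows([(tcp([.402,-.30,.15],r),r,12)])
```

```text
t 4.1 tcp [ 0.402  -0.1872  0.2313] grasp [ 0.402  -0.1872  0.25  ] rpy [ 3.141 -0.     0.308] F [ 0.1 -0.6 -0.2] gap 0.08576066064921747 q [-0.4  -0.2   0.7   1.95  0.13  1.34 -1.01]
[[[-0.13,0.35,0.33],[0.05,-0.31,0.36]],[[-0.11,0.36,0.33],[0.04,-0.31,0.35]],[[-0.1,0.36,0.34],[0.05,-0.31,0.36]],[[-0.08,0.37,0.33],[0.05,-0.31,0.36]],[[-0.06,0.36,0.34],[0.05,-0.31,0.35]],[[-0.05,0.37,0.33],[0.04,-0.31,0.36]],[[-0.03,0.38,0.34],[0.05,-0.31,0.36]],[[-0.02,0.37,0.33],[0.05,-0.31,0.36]],[[0.0,0.37,0.34],[0.05,-0.31,0.35]],[[0.02,0.38,0.33],[0.04,-0.31,0.36]],[[0.03,0.38,0.33],[0.05,-0.31,0.36]],[[0.06,0.37,0.32],[0.05,-0.31,0.35]]]
end [ 0.3973 -0.3     0.132 ] [-3.141  0.262  0.007]
```

>>> step_arm:
  deltas:
    - [[-0.1, 0.35, 0.35], [0.05, -0.3, 0.35]]
    - [[-0.1, 0.35, 0.35], [0.05, -0.3, 0.35]]
    - [[-0.1, 0.35, 0.35], [0.05, -0.3, 0.35]]
    - [[-0.1, 0.35, 0.35], [0.05, -0.3, 0.35]]
    - [[-0.05, 0.35, 0.35], [0.05, -0.3, 0.35]]
    - [[-0.05, 0.35, 0.35], [0.05, -0.3, 0.35]]
    - [[-0.05, 0.35, 0.35], [0.05, -0.3, 0.35]]
    - [[0, 0.4, 0.35], [0.05, -0.3, 0.35]]
    - [[0, 0.4, 0.35], [0.05, -0.3, 0.35]]
    - [[0, 0.4, 0.35], [0.05, -0.3, 0.35]]
    - [[0, 0.4, 0.3], [0.05, -0.3, 0.35]]
    - [[0.05, 0.4, 0.3], [0.05, -0.3, 0.35]]

```text
time: 5.1
ee_pos: [0.3972, -0.3, 0.1287]
tool_rot: [-3.138, 0.255, 0.015]
contact_force: [0.0, 0.2, -0.4]
finger_gap: 0.0853
finger_force: 0.0
```

Run:
```python
from plan import *
import cv2
from station import read_camera
st()
r=tool(.007,15)
rows([(tcp([.402,-.30,.10],r),r,6),(tcp([.402,-.30,.033],r),r,6)])
o=[]
for n,(x,y,w,h) in dict(scene=(210,200,130,125),top=(290,150,100,110)).items():
    im=read_camera(n)["pixels"][y:y+h,x:x+w,::-1]; o.append(cv2.resize(im,(400,480),interpolation=cv2.INTER_CUBIC))
cv2.imwrite("pics/hover.png",np.hstack(o))
```

```text
t 5.1 tcp [ 0.3972 -0.3     0.1287] grasp [ 0.4019 -0.3     0.1468] rpy [-3.138  0.255  0.015] F [ 0.   0.2 -0.4] gap 0.08525357652594785 q [-0.22  0.32  0.85  1.81 -0.09  1.33 -0.89]
[[[0.08,0.0,0.3],[-0.0,-0.02,0.02]],[[0.08,0.0,0.3],[-0.01,-0.01,0.02]],[[0.08,0.0,0.31],[0.0,-0.02,0.02]],[[0.08,0.0,0.3],[-0.0,-0.01,0.02]],[[0.08,0.0,0.3],[-0.01,-0.02,0.01]],[[0.08,0.0,0.3],[0.0,-0.01,0.02]],[[0.11,0.0,0.43],[0.0,-0.0,0.0]],[[0.12,0.0,0.43],[0.0,-0.0,0.0]],[[0.11,0.0,0.43],[0.0,-0.0,0.0]],[[0.12,0.0,0.44],[0.0,-0.0,0.0]],[[0.11,0.0,0.43],[0.0,-0.0,0.0]],[[0.12,0.0,0.43],[0.0,-0.0,0.0]]]
end [ 0.3972 -0.2999  0.0149] [3.142 0.262 0.007]
```

View pics/hover.png

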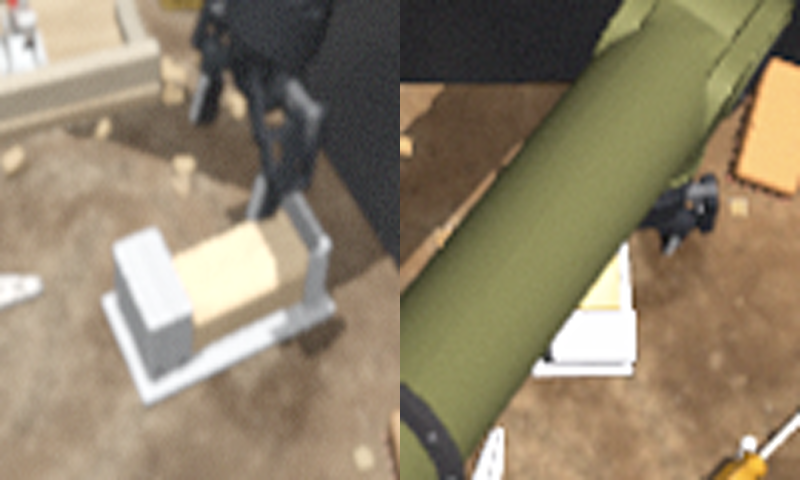

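The fingers hang over the blank's open middle: in the scene crop the near fingertip is at about (265,205) and the far one at (205,115). I go down.

>>> step_arm:
  deltas:
    - [[0.1, 0, 0.35], [0, -0.02, 0.02]]
    - [[0.1, 0, 0.35], [0, -0.02, 0.02]]
    - [[0.1, 0, 0.35], [0, -0.02, 0.02]]
    - [[0.1, 0, 0.35], [0, -0.02, 0.02]]
    - [[0.1, 0, 0.35], [0, -0.02, 0.02]]
    - [[0.1, 0, 0.35], [0, 0, 0]]
    - [[0.1, 0, 0.4], [0, 0, 0]]
    - [[0.1, 0, 0.4], [0, 0, 0]]
    - [[0.1, 0, 0.4], [0, 0, 0]]
    - [[0.1, 0, 0.4], [0, 0, 0]]
    - [[0.1, 0, 0.4], [0, 0, 0]]
    - [[0.1, 0, 0.3], [0, 0, 0]]

```text
time: 6.2
ee_pos: [0.3977, -0.2981, 0.0139]
tool_rot: [-3.138, 0.262, 0.011]
contact_force: [0.2, 0.6, 0.8]
finger_gap: 0.0855
finger_force: 0.0
```

Run:
```python
from plan import *
st()
```

```text
t 6.2 tcp [ 0.3977 -0.2981  0.0139] grasp [ 0.4025 -0.2981  0.0319] rpy [-3.138  0.262  0.011] F [0.2 0.6 0.8] gap 0.08554006894487251 q [-0.15  0.49  0.78  1.89 -0.21  1.12 -0.84]
```

>>> step_arm:
  deltas:
    - [[0, 0, 0], [0, 0, 0]]
    - [[0, 0, 0], [0, 0, 0]]
    - [[0, 0, 0], [0, 0, 0]]
    - [[0, 0, 0], [0, 0, 0]]
    - [[0, 0, 0], [0, 0, 0]]
    - [[0, 0, 0], [0, 0, 0]]
    - [[0, 0, 0], [0, 0, 0]]
    - [[0, 0, 0], [0, 0, 0]]
  hand: 0
  force: 60

```text
time: 6.87
ee_pos: [0.3987, -0.2984, 0.0156]
tool_rot: [-3.139, 0.26, 0.011]
contact_force: [0.8, 0.5, 2.4]
finger_gap: 0.0573
finger_force: 66.4
```

Run:
```python
from plan import *
st()
# pitch about the heel-bottom edge; keep heel near back: cradle frame, heel bottom at blank (-75,0)
o=get_obs(); p0=o["ee_pos"]; r0=R.from_euler("xyz",o["tool_rot"])
def lift(a,dx,dz,c=[.396-.075,-.30,.008]):
    q=R.from_euler("z",.007)*R.from_euler("y",-np.radians(a))*R.from_euler("z",-.007)
    return np.array(c)+q.apply(p0-c)+[dx,0,dz], q*r0
w=[]
for a,dx,dz,n in [(8,.001,.002,3),(16,.002,.003,3),(24,.003,.004,3),(32,.005,.005,3)]:
    w.append((*lift(a,dx,dz),n))
rows(w)
```

```text
t 6.8667 tcp [ 0.3987 -0.2984  0.0156] grasp [ 0.4035 -0.2984  0.0337] rpy [-3.139  0.26   0.011] F [0.8 0.5 2.4] gap 0.0572654390910448 q [-0.15  0.49  0.78  1.89 -0.21  1.12 -0.84]
[[[-0.05,-0.0,-0.16],[-0.0,0.67,-0.0]],[[-0.05,-0.0,-0.17],[-0.01,0.66,-0.0]],[[-0.04,-0.0,-0.16],[0.0,0.67,-0.0]],[[-0.05,-0.0,-0.15],[-0.0,0.67,-0.0]],[[-0.04,-0.0,-0.15],[-0.0,0.66,-0.0]],[[-0.03,-0.0,-0.15],[-0.01,0.67,-0.01]],[[-0.05,-0.0,-0.14],[-0.0,0.67,0.0]],[[-0.04,-0.0,-0.15],[-0.0,0.66,0.0]],[[-0.03,-0.0,-0.15],[-0.0,0.67,0.0]],[[-0.03,-0.0,-0.14],[-0.0,0.67,-0.0]],[[-0.03,-0.0,-0.14],[-0.01,0.66,-0.0]],[[-0.02,-0.0,-0.15],[-0.0,0.67,-0.0]]]
end [ 0.3878 -0.2986  0.0607] [-3.141 -0.299  0.011]
```

The gap is 57 mm, so the blank is held. As it pitches, the heel has to shift forward: the upper heel corner must stay ahead of x=-78 and the toe behind x=78. I replan with that.

Run:
```python
from plan import *
import pickle
o=get_obs(); p0=o["ee_pos"]; r0=R.from_euler("xyz",o["tool_rot"]); pickle.dump((p0,r0.as_quat()),open("g0.pkl","wb"))
c=np.array([.396-.075,-.30,.008])
def lift(a,dx,dz):
    q=R.from_euler("y",-np.radians(a)); return c+q.apply(p0-c)+[dx/1e3,0,dz/1e3], q*r0
rows([(*lift(*v),2) for v in [(5,1.8,2),(10,4.2,3),(15,7.1,3),(20,10.5,3),(25,14.4,3),(30,18,3)]])
```

```text
[[[-0.03,-0.0,-0.17],[-0.01,0.62,0.0]],[[-0.02,-0.0,-0.18],[-0.0,0.63,0.0]],[[-0.01,-0.0,-0.15],[-0.01,0.62,0.0]],[[-0.0,-0.0,-0.15],[-0.01,0.63,0.0]],[[0.0,-0.0,-0.13],[-0.01,0.62,0.0]],[[0.01,-0.0,-0.13],[-0.0,0.63,0.0]],[[0.02,0.0,-0.13],[-0.01,0.62,0.0]],[[0.02,0.0,-0.12],[-0.0,0.63,0.0]],[[0.02,0.0,-0.12],[-0.01,0.62,0.0]],[[0.03,0.0,-0.12],[-0.01,0.63,0.0]],[[0.02,0.0,-0.11],[-0.01,0.62,0.0]],[[0.02,0.0,-0.11],[-0.0,0.63,0.0]]]
end [ 0.4024 -0.2984  0.0563] [ 3.138 -0.264  0.012]
```

>>> step_arm:
  deltas:
    - [[-0.03, 0, -0.17], [0, 0.62, 0]]
    - [[-0.02, 0, -0.17], [0, 0.62, 0]]
    - [[0, 0, -0.15], [0, 0.62, 0]]
    - [[0, 0, -0.15], [0, 0.62, 0]]

```text
time: 7.2
ee_pos: [0.3992, -0.2979, 0.0308]
tool_rot: [-3.138, 0.087, 0.01]
contact_force: [-0.6, -0.1, -1.2]
finger_gap: 0.0573
finger_force: 66.0
```

>>> step_arm:
  deltas:
    - [[0, 0, -0.13], [0, 0.62, 0]]
    - [[0, 0, -0.13], [0, 0.62, 0]]
    - [[0.02, 0, -0.13], [0, 0.62, 0]]

```text
time: 7.45
ee_pos: [0.4003, -0.2979, 0.0407]
tool_rot: [-3.138, -0.043, 0.01]
contact_force: [-0.2, 0.5, -3.1]
finger_gap: 0.0572
finger_force: 66.0
```

Run:
```python
from plan import *
st()
```

```text
t 7.45 tcp [ 0.4003 -0.2979  0.0407] grasp [ 0.3995 -0.298   0.0593] rpy [-3.138 -0.043  0.01 ] F [-0.2  0.5 -3.1] gap 0.05719937995564712 q [-0.15  0.22  0.82  2.08 -0.24  0.9  -0.75]
```

>>> step_arm:
  deltas:
    - [[0.02, 0, -0.12], [0, 0.62, 0]]
    - [[0.02, 0, -0.12], [0, 0.62, 0]]
    - [[0.03, 0, -0.12], [0, 0.62, 0]]
    - [[0.03, 0, -0.11], [0, 0.62, 0]]
    - [[0.03, 0, -0.11], [0, 0.62, 0]]

```text
time: 7.87
ee_pos: [0.4017, -0.2978, 0.0554]
tool_rot: [-3.138, -0.26, 0.009]
contact_force: [-0.7, 0.6, -1.8]
finger_gap: 0.057
finger_force: 65.9
```

Run:
```python
from plan import *
import pickle,cv2
from station import read_camera
st()
p0,q=pickle.load(open("g0.pkl","rb")); r0=R.from_quat(q)
o=get_obs(); r=R.from_euler("xyz",o["tool_rot"]); d=r*r0.inv()
print("pitch",np.degrees(d.as_rotvec()))
for n,v in dict(heelbot=[.321,-.3,.008],heeltop=[.321,-.3,.043],toebot=[.471,-.3,.008],toetop=[.471,-.3,.043]).items(): print(n,((o["ee_pos"]+d.apply(np.array(v)-p0))-[.396,-.3,0]).round(4))
im=read_camera("scene")["pixels"][200:325,210:340,::-1]
cv2.imwrite("pics/lift.png",cv2.resize(im,None,fx=4,fy=4,interpolation=cv2.INTER_CUBIC))
ax=d.apply([1,0,0])  # draw along blank length
P=o["ee_pos"]; rows([(P+ax*.10+[0,0,.005],r,8),(P+ax*.10+[0.0,0,.09],r,5)])
```

```text
t 7.8667 tcp [ 0.4017 -0.2978  0.0554] grasp [ 0.3969 -0.2979  0.0735] rpy [-3.138 -0.26   0.009] F [-0.7  0.6 -1.8] gap 0.056988241318601564 q [-0.11  0.04  0.84  2.2  -0.31  0.74 -0.62]
pitch [  0.3890032  -29.76727656  -0.10225751]
heelbot [-0.0579  0.001   0.0103]
heeltop [-0.0753  0.0007  0.0406]
toebot [0.0723 0.0004 0.0847]
toetop [0.0549 0.0002 0.1151]
[[[0.5,0.0,-0.15],[-0.0,-0.0,-0.0]],[[0.5,0.01,-0.15],[-0.0,-0.0,-0.01]],[[0.49,-0.0,-0.15],[-0.0,-0.01,-0.0]],[[0.5,0.0,-0.15],[-0.01,0.0,-0.01]],[[0.5,0.01,-0.16],[0.0,-0.0,-0.0]],[[0.5,0.0,-0.15],[0.0,-0.0,-0.01]],[[0.49,0.01,-0.15],[-0.0,-0.01,-0.0]],[[0.5,-0.0,-0.15],[-0.0,0.0,-0.01]],[[0.17,-0.0,-0.66],[-0.0,0.0,0.0]],[[0.18,-0.01,-0.65],[-0.0,0.0,0.0]],[[0.17,0.0,-0.66],[-0.0,0.0,0.0]],[[0.18,-0.0,-0.66],[-0.0,0.0,0.0]]]
[[[0.17,-0.0,-0.66],[-0.0,0.0,0.0]]]
end [ 0.4884 -0.2982  0.1951] [-3.138 -0.26   0.01 ]
```

View pics/lift.png

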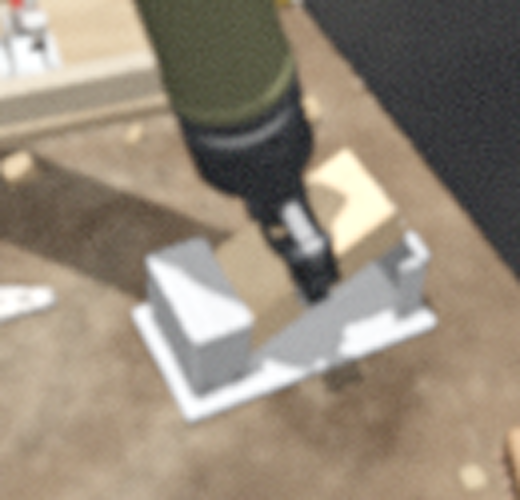

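The blank is pitched about 30°: its toe is above the lip (crop ~(375,170) vs lip (420,240)), its heel is still under the hood, and the cradle hasn't moved. I draw it out along its length.

>>> step_arm:
  deltas:
    - [[0.5, 0, -0.15], [0, 0, 0]]
    - [[0.5, 0, -0.15], [0, 0, 0]]
    - [[0.5, 0, -0.15], [0, 0, 0]]
    - [[0.5, 0, -0.15], [0, 0, 0]]
    - [[0.5, 0, -0.15], [0, 0, 0]]
    - [[0.5, 0, -0.15], [0, 0, 0]]
    - [[0.5, 0, -0.15], [0, 0, 0]]
    - [[0.5, 0, -0.15], [0, 0, 0]]
    - [[0.2, 0, -0.65], [0, 0, 0]]
    - [[0.2, 0, -0.65], [0, 0, 0]]
    - [[0.2, 0, -0.65], [0, 0, 0]]
    - [[0.2, 0, -0.65], [0, 0, 0]]

```text
time: 8.92
ee_pos: [0.4953, -0.2974, 0.1793]
tool_rot: [-3.14, -0.258, 0.011]
contact_force: [0.2, 0.9, -2.1]
finger_gap: 0.057
finger_force: 65.8
```

Run:
```python
from plan import *
st()
# level again (tool tilt 15, blank flat), swing over to the board
g=lambda x,y,z,r:tcp([x,y,z],r)
a=tool(.007,14.9); yb=-.185
b=tool(yb,14.9)
rows([(g(.53,-.24,.23,a),a,10),(g(.58,0,.25,R.from_euler("z",-.09)*a),R.from_euler("z",-.09)*a,12),(g(.52,.17,.25,b),b,11)])
```

```text
t 8.9167 tcp [ 0.4953 -0.2974  0.1793] grasp [ 0.4905 -0.2975  0.1974] rpy [-3.14  -0.258  0.011] F [ 0.2  0.9 -2.1] gap 0.057030916043572244 q [-0.19  0.04  0.81  1.92 -0.22  0.99 -0.85]
[[[0.15,-0.23,-0.09],[-0.0,-0.74,0.01]],[[0.15,-0.23,-0.11],[-0.01,-0.74,0.0]],[[0.14,-0.22,-0.11],[0.0,-0.74,0.01]],[[0.13,-0.23,-0.11],[-0.0,-0.75,0.01]],[[0.13,-0.23,-0.13],[-0.0,-0.74,0.0]],[[0.12,-0.23,-0.13],[-0.01,-0.74,0.01]],[[0.12,-0.23,-0.13],[0.0,-0.74,0.0]],[[0.1,-0.23,-0.15],[-0.0,-0.74,0.01]],[[0.1,-0.23,-0.14],[-0.0,-0.74,0.01]],[[0.1,-0.22,-0.16],[-0.01,-0.74,0.0]],[[0.15,-0.8,-0.11],[0.03,-0.0,0.1]],[[0.14,-0.8,-0.11],[0.03,-0.0,0.11]]]
[[[0.14,-0.81,-0.1],[0.02,-0.0,0.1]],[[0.13,-0.8,-0.1],[0.03,-0.0,0.11]],[[0.13,-0.8,-0.11],[0.03,-0.0,0.1]],[[0.12,-0.81,-0.1],[0.03,-0.0,0.1]],[[0.11,-0.81,-0.1],[0.02,-0.0,0.11]],[[0.11,-0.81,-0.09],[0.03,-0.0,0.1]],[[0.1,-0.81,-0.1],[0.03,-0.0,0.11]],[[0.1,-0.81,-0.1],[0.03,-0.0,0.1]],[[0.09,-0.81,-0.09],[0.03,-0.0,0.1]],[[0.09,-0.81,-0.09],[0.02,-0.0,0.11]],[[-0.26,-0.6,0.07],[0.03,-0.0,0.13]],[[-0.27,-0.6,0.07],[0.04,-0.0,0.13]]]
[[[-0.27,-0.59,0.07],[0.03,-0.0,0.12]],[[-0.27,-0.59,0.07],[0.04,-0.0,0.13]],[[-0.28,-0.59,0.08],[0.03,-0.0,0.13]],[[-0.29,-0.59,0.07],[0.04,-0.0,0.13]],[[-0.29,-0.58,0.08],[0.03,-0.0,0.13]],[[-0.3,-0.58,0.08],[0.04,-0.0,0.13]],[[-0.3,-0.58,0.08],[0.03,-0.0,0.12]],[[-0.31,-0.58,0.08],[0.03,-0.0,0.13]],[[-0.31,-0.57,0.09],[0.04,-0.0,0.13]]]
end [0.5153 0.1709 0.2318] [-3.142  0.26  -0.185]
```

>>> step_arm:
  deltas:
    - [[0.15, -0.2, -0.1], [0, -0.74, 0]]
    - [[0.15, -0.2, -0.1], [0, -0.74, 0]]
    - [[0.15, -0.2, -0.1], [0, -0.74, 0]]
    - [[0.15, -0.2, -0.1], [0, -0.74, 0]]
    - [[0.15, -0.2, -0.15], [0, -0.74, 0]]
    - [[0.1, -0.2, -0.15], [0, -0.74, 0]]
    - [[0.1, -0.2, -0.15], [0, -0.74, 0]]
    - [[0.1, -0.2, -0.15], [0, -0.74, 0]]
    - [[0.1, -0.2, -0.15], [0, -0.74, 0]]
    - [[0.1, -0.3, -0.15], [0, -0.74, 0]]
    - [[0.15, -0.6, -0.1], [0.03, 0, 0.1]]
    - [[0.15, -0.8, -0.1], [0.03, 0, 0.1]]

```text
time: 9.92
ee_pos: [0.5345, -0.2097, 0.2145]
tool_rot: [-3.141, 0.26, -0.004]
contact_force: [-0.1, -0.3, -1.9]
finger_gap: 0.0575
finger_force: 65.8
```

>>> step_arm:
  deltas:
    - [[0.15, -0.8, -0.1], [0.03, 0, 0.1]]
    - [[0.15, -0.8, -0.1], [0.03, 0, 0.1]]
    - [[0.1, -0.8, -0.1], [0.03, 0, 0.1]]
    - [[0.1, -0.8, -0.1], [0.03, 0, 0.1]]
    - [[0.1, -0.8, -0.1], [0.03, 0, 0.1]]
    - [[0.1, -0.8, -0.1], [0.03, 0, 0.1]]
    - [[0.1, -0.8, -0.1], [0.03, 0, 0.1]]
    - [[0.1, -0.8, -0.1], [0.03, 0, 0.1]]
    - [[0, -0.8, 0], [0.03, 0, 0.1]]
    - [[-0.1, -0.8, 0], [0.03, 0, 0.1]]
    - [[-0.2, -0.7, 0], [0.03, 0, 0.13]]
    - [[-0.3, -0.6, 0], [0.03, 0, 0.13]]

```text
time: 10.92
ee_pos: [0.5563, 0.0257, 0.2332]
tool_rot: [-3.137, 0.258, -0.092]
contact_force: [0.1, 0.7, -2.3]
finger_gap: 0.0575
finger_force: 65.8
```

Run:
```python
from plan import *
st()
b=tool(-.185,14.9); u=np.array([np.cos(-.185),np.sin(-.185),0])
# blank centre target: 12 mm short of contact; grasp sits ~+7 mm ahead of blank centre
S=np.array([.512,.227,.018]); c=S-u*(.075+.012)+u*.0075
print("grasp target",c)
rows([(tcp(c+[0,0,.15],b),b,14)])
```

```text
t 10.9167 tcp [0.5563 0.0257 0.2332] grasp [0.561  0.0252 0.2513] rpy [-3.137  0.258 -0.092] F [ 0.1  0.7 -2.3] gap 0.057499922701652294 q [-0.58  0.37  0.67  1.49 -0.23  1.62 -1.56]
grasp target [0.43385657 0.24162375 0.018     ]
[[[-0.34,-0.58,0.34],[0.02,-0.0,0.09]],[[-0.35,-0.58,0.34],[0.02,-0.0,0.09]],[[-0.35,-0.58,0.34],[0.02,-0.0,0.1]],[[-0.36,-0.57,0.34],[0.02,-0.01,0.09]],[[-0.36,-0.57,0.35],[0.02,0.0,0.09]],[[-0.36,-0.57,0.34],[0.02,0.0,0.09]],[[-0.36,-0.57,0.34],[0.02,-0.0,0.09]],[[-0.37,-0.56,0.35],[0.02,-0.0,0.1]],[[-0.38,-0.56,0.35],[0.02,-0.0,0.09]],[[-0.37,-0.55,0.34],[0.02,-0.01,0.09]],[[-0.38,-0.56,0.35],[0.02,0.0,0.09]],[[-0.39,-0.55,0.35],[0.02,0.0,0.09]]]
[[[-0.38,-0.55,0.35],[0.02,0.0,0.1]],[[-0.39,-0.54,0.35],[0.02,-0.0,0.09]]]
end [0.4292 0.2425 0.1499] [-3.142  0.26  -0.185]
```

>>> step_arm:
  deltas:
    - [[-0.4, -0.6, 0.1], [0.02, 0, 0.1]]
    - [[-0.4, -0.6, 0.1], [0.02, 0, 0.1]]
    - [[-0.4, -0.6, 0.1], [0.02, 0, 0.1]]
    - [[-0.4, -0.6, 0.1], [0.02, 0, 0.1]]
    - [[-0.4, -0.6, 0.1], [0.02, 0, 0.1]]
    - [[-0.4, -0.6, 0.2], [0.02, 0, 0.1]]
    - [[-0.4, -0.6, 0.2], [0.02, 0, 0.1]]
    - [[-0.4, -0.6, 0.2], [0.02, 0, 0.1]]
    - [[-0.4, -0.6, 0.2], [0.02, 0, 0.1]]
    - [[-0.4, -0.6, 0.2], [0.02, 0, 0.1]]
    - [[-0.4, -0.6, 0.2], [0.02, 0, 0.1]]
    - [[-0.4, -0.6, 0.2], [0.02, 0, 0.1]]

```text
time: 11.92
ee_pos: [0.4525, 0.2203, 0.2189]
tool_rot: [3.141, 0.258, -0.18]
contact_force: [0.4, -0.2, -1.5]
finger_gap: 0.0573
finger_force: 65.9
```

```bash
cat > tgt.py <<'E'
from plan import *
b=tool(-.185,14.9); u=np.array([np.cos(-.185),np.sin(-.185),0])
S=np.array([.512,.227,.018]); c=S-u*(.075+.012)+u*.0075
E
python3 - <<'E'
from tgt import *
import cv2
from station import read_camera
st()
rows([(tcp(c+[0,0,.06],b),b,12)])
o=[]
for n,(x,y,w,h) in dict(scene=(170,110,110,100),top=(140,150,110,100)).items():
    im=read_camera(n)["pixels"][y:y+h,x:x+w,::-1]; o.append(cv2.resize(im,(400,364),interpolation=cv2.INTER_CUBIC))
cv2.imwrite("pics/board1.png",np.hstack(o))
E
```

```text
t 11.9167 tcp [0.4525 0.2203 0.2189] grasp [0.4572 0.2195 0.237 ] rpy [ 3.141  0.258 -0.18 ] F [ 0.4 -0.2 -1.5] gap 0.05727903527653347 q [-0.9   0.2   0.56  1.68 -0.23  1.52 -2.04]
[[[0.05,-0.06,0.54],[0.0,-0.0,0.01]],[[0.05,-0.06,0.53],[0.0,-0.01,0.0]],[[0.05,-0.06,0.54],[0.01,0.0,0.01]],[[0.04,-0.06,0.53],[-0.0,-0.0,0.0]],[[0.05,-0.06,0.54],[0.0,-0.0,0.01]],[[0.05,-0.05,0.53],[0.0,-0.01,0.0]],[[0.05,-0.06,0.54],[0.01,0.0,0.01]],[[0.05,-0.06,0.53],[-0.0,-0.0,0.0]],[[0.05,-0.06,0.54],[0.0,-0.0,0.01]],[[0.05,-0.06,0.53],[0.0,-0.01,0.0]],[[0.05,-0.06,0.54],[0.01,0.0,0.01]],[[0.04,-0.06,0.53],[-0.0,-0.0,0.01]]]
end [0.4291 0.2426 0.0601] [-3.142  0.26  -0.185]
```

View pics/board1.png

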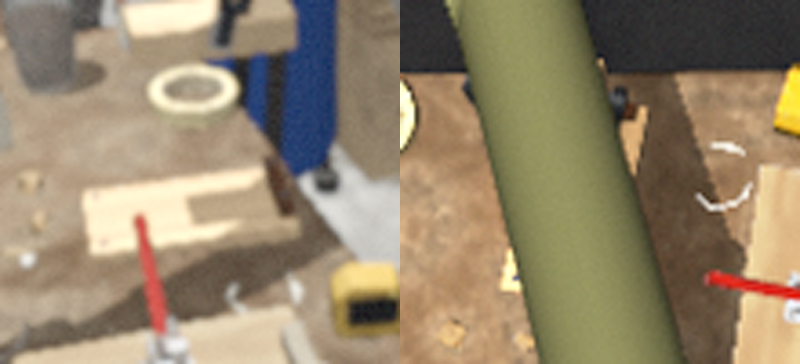

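The blank hangs level above the board (scene crop ~(210,25)), and the board is clear below it. I lower it.

>>> step_arm:
  deltas:
    - [[0.05, -0.06, 0.55], [0, 0, 0.01]]
    - [[0.05, -0.06, 0.55], [0, 0, 0.01]]
    - [[0.05, -0.06, 0.55], [0, 0, 0.01]]
    - [[0.05, -0.06, 0.55], [0, 0, 0.01]]
    - [[0.05, -0.06, 0.55], [0, 0, 0.01]]
    - [[0.05, -0.06, 0.55], [0, 0, 0.01]]
    - [[0.05, -0.06, 0.55], [0, -0.01, 0.01]]
    - [[0.05, -0.06, 0.55], [0, -0.01, 0]]
    - [[0.05, -0.06, 0.5], [0, -0.01, 0]]
    - [[0.05, -0.06, 0.5], [0, 0, 0]]
    - [[0.05, -0.06, 0.5], [0, 0, 0]]
    - [[0.05, -0.06, 0.5], [0, 0, 0]]

```text
time: 13.02
ee_pos: [0.4298, 0.2409, 0.0594]
tool_rot: [3.14, 0.26, -0.186]
contact_force: [-0.6, -0.1, -2.6]
finger_gap: 0.057
finger_force: 65.9
```

Run:
```python
from tgt import *
import cv2
from station import read_camera
st()
rows([(tcp(c+[0,0,.033],b),b,6)])
im=read_camera("scene")["pixels"][130:205,180:280,::-1]
cv2.imwrite("pics/board2.png",cv2.resize(im,(800,600),interpolation=cv2.INTER_CUBIC))
```

```text
t 13.0167 tcp [0.4298 0.2409 0.0594] grasp [0.4346 0.24   0.0775] rpy [ 3.14   0.26  -0.186] F [-0.6 -0.1 -2.6] gap 0.057001460661885904 q [-0.9   0.34  0.52  1.87 -0.32  1.22 -1.99]
[[[0.04,-0.01,0.17],[0.0,0.0,-0.0]],[[0.04,-0.01,0.17],[0.01,0.0,-0.0]],[[0.04,-0.01,0.18],[-0.0,0.0,-0.01]],[[0.04,-0.01,0.17],[0.0,0.0,0.0]],[[0.04,-0.01,0.17],[0.0,0.0,-0.0]],[[0.03,-0.01,0.17],[0.01,0.0,-0.0]]]
end [0.429  0.2426 0.0331] [-3.141  0.26  -0.185]
```

View pics/board2.png

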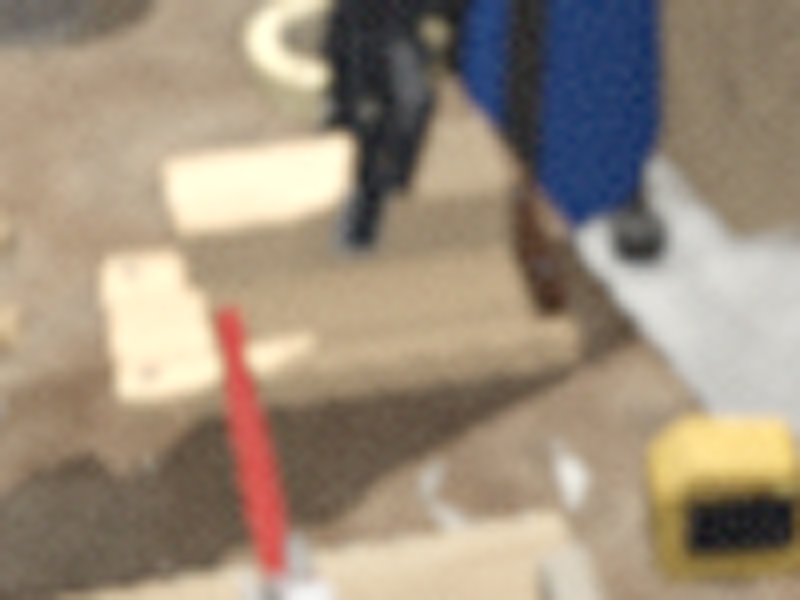

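Run:
```python
from h import *
u=np.array([np.cos(-.185),np.sin(-.185),0]);v=np.array([-u[1],u[0],0])
g=np.array([.4346,.24,.0775])
for dz in(.0095,-.0257):
  P=g-u*.0065-u*.075-v*.029+[0,0,dz]; print((proj("scene",P)[0]-[180,130])*8)
P=g-u*.0065-u*.075+v*.029+[0,0,.0095]; print((proj("scene",P)[0]-[180,130])*8)
```

```text
[173.78083005 228.57596193]
[181.67116341 293.99291914]
[158.48735817 160.00254975]
```

The heel corners are predicted at (158,160) and (174,229) and seen at about (163,162) and (180,232), which agrees within about 2 mm. I lower until it touches.

>>> step_arm:
  deltas:
    - [[0.05, 0, 0.2], [0, 0, 0]]
    - [[0.05, 0, 0.2], [0, 0, 0]]
    - [[0.05, 0, 0.2], [0, 0, 0]]
    - [[0.05, 0, 0.2], [0, 0, 0]]
    - [[0.05, 0, 0.2], [0, 0, 0]]
    - [[0.05, 0, 0.1], [0, 0, 0]]
    - [[0, 0, 0], [0, 0, 0]]

```text
time: 13.65
ee_pos: [0.4295, 0.2403, 0.0313]
tool_rot: [3.139, 0.261, -0.186]
contact_force: [-0.1, -0.8, -2.2]
finger_gap: 0.0573
finger_force: 65.9
```

>>> step_arm:
  deltas:
    - [[0, 0, 0.08], [0, 0, 0]]
    - [[0, 0, 0.08], [0, 0, 0]]
    - [[0, 0, 0], [0, 0, 0]]

```text
time: 13.9
ee_pos: [0.4285, 0.2408, 0.0279]
tool_rot: [3.14, 0.261, -0.186]
contact_force: [-1.3, -0.6, -2.7]
finger_gap: 0.0567
finger_force: 65.9
```

Run:
```python
from tgt import *
st()
```

```text
t 13.9 tcp [0.4285 0.2408 0.0279] grasp [0.4332 0.2399 0.0459] rpy [ 3.14   0.261 -0.186] F [-1.3 -0.6 -2.7] gap 0.056702158015071245 q [-0.89  0.38  0.51  1.9  -0.35  1.16 -1.96]
```

>>> step_arm:
  deltas:
    - [[0.01, 0, 0.04], [0, 0, 0]]
    - [[0.01, 0, 0.04], [0, 0, 0]]
    - [[0, 0, 0], [0, 0, 0]]

```text
time: 14.15
ee_pos: [0.4286, 0.2408, 0.0259]
tool_rot: [3.14, 0.261, -0.186]
contact_force: [0.6, -1.2, -1.4]
finger_gap: 0.0569
finger_force: 65.9
```

>>> step_arm:
  deltas:
    - [[0.01, 0, 0.03], [0, 0, 0]]
    - [[0.01, 0, 0.03], [0, 0, 0]]
    - [[0, 0, 0], [0, 0, 0]]

```text
time: 14.4
ee_pos: [0.4287, 0.2408, 0.0256]
tool_rot: [3.141, 0.262, -0.186]
contact_force: [-1.3, -3.0, 7.1]
finger_gap: 0.0572
finger_force: 66.7
```

It has touched, at about +9 N. I slide it along the board toward the stop in small steps, watching the force.

>>> step_arm:
  deltas:
    - [[0.08, 0, -0.03], [0, 0, 0]]
    - [[0.08, 0, -0.02], [0, 0, 0]]
    - [[0.08, 0, -0.02], [0, 0, 0]]
    - [[0, 0, 0], [0, 0, 0]]

```text
time: 14.73
ee_pos: [0.4344, 0.2405, 0.0256]
tool_rot: [-3.142, 0.263, -0.185]
contact_force: [-2.7, -0.4, 7.1]
finger_gap: 0.0569
finger_force: 66.6
```

>>> step_arm:
  deltas:
    - [[0.08, 0, -0.02], [0, 0, 0]]
    - [[0.04, 0, -0.01], [0, 0, 0]]
    - [[0, 0, 0], [0, 0, 0]]

```text
time: 14.98
ee_pos: [0.4372, 0.2402, 0.0256]
tool_rot: [-3.141, 0.263, -0.185]
contact_force: [-3.8, 0.8, 5.6]
finger_gap: 0.0569
finger_force: 66.7
```

>>> step_arm:
  deltas:
    - [[0.04, 0, -0.01], [0, 0, 0]]
    - [[0.04, 0, -0.01], [0, 0, 0]]
    - [[0, 0, 0], [0, 0, 0]]

```text
time: 15.23
ee_pos: [0.4379, 0.2401, 0.0257]
tool_rot: [3.141, 0.266, -0.184]
contact_force: [-7.0, 0.5, 8.8]
finger_gap: 0.0571
finger_force: 67.0
```

>>> step_arm:
  deltas:
    - [[0.04, 0, -0.01], [0, 0, 0]]
    - [[0.04, 0, -0.01], [0, 0, 0]]
    - [[0, 0, 0], [0, 0, 0]]

```text
time: 15.48
ee_pos: [0.4378, 0.2401, 0.0257]
tool_rot: [3.141, 0.27, -0.184]
contact_force: [-11.7, 0.8, 10.8]
finger_gap: 0.0576
finger_force: 67.2
```

Firm contact with the stop: the TCP stalls at x≈0.438 with about -12 N. I ease off a little, release and retract along the tool axis.

>>> step_arm:
  deltas:
    - [[-0.04, 0, 0], [0, 0, 0]]
    - [[-0.04, 0, 0], [0, 0, 0]]
    - [[0, 0, 0], [0, 0, 0]]

```text
time: 15.73
ee_pos: [0.4379, 0.2401, 0.0257]
tool_rot: [3.141, 0.265, -0.184]
contact_force: [-5.3, 0.5, 4.7]
finger_gap: 0.0571
finger_force: 66.4
```

>>> step_arm:
  deltas:
    - [[0, 0, 0], [0, 0, 0]]
    - [[0, 0, 0], [0, 0, 0]]
    - [[0, 0, 0], [0, 0, 0]]
    - [[0, 0, 0], [0, 0, 0]]
    - [[0, 0, 0], [0, 0, 0]]
    - [[0, 0, 0], [0, 0, 0]]
    - [[0, 0, 0], [0, 0, 0]]
    - [[0, 0, 0], [0, 0, 0]]
  hand: 1

```text
time: 16.4
ee_pos: [0.4402, 0.2385, 0.0249]
tool_rot: [3.14, 0.261, -0.186]
contact_force: [0.5, -0.2, 0.4]
finger_gap: 0.0853
finger_force: 0.0
```

>>> step_arm:
  deltas:
    - [[0, 0, -0.2], [0, 0, 0]]
    - [[0, 0, -0.3], [0, 0, 0]]
    - [[0, 0, -0.5], [0, 0, 0]]
    - [[0, 0, -0.7], [0, 0, 0]]
    - [[0, 0, -0.7], [0, 0, 0]]
    - [[0, 0, -0.7], [0, 0, 0]]
    - [[0, 0, -0.7], [0, 0, 0]]
    - [[0, 0, -0.7], [0, 0, 0]]
    - [[0, 0, -0.7], [0, 0, 0]]
    - [[0, 0, -0.7], [0, 0, 0]]
    - [[0, 0, -0.5], [0, 0, 0]]
    - [[0, 0, 0], [0, 0, 0]]

```text
time: 17.4
ee_pos: [0.4831, 0.2313, 0.1831]
tool_rot: [-3.139, 0.256, -0.186]
contact_force: [-0.1, 0.3, 0.2]
finger_gap: 0.0858
finger_force: 0.0
```

Run:
```python
from tgt import *
import cv2
from station import read_camera
st()
a=read_camera("scene")["pixels"][130:205,180:280,::-1]; b=read_camera("top")["pixels"][160:240,150:220,::-1]
cv2.imwrite("pics/end.png",np.hstack([cv2.resize(a,(450,338),interpolation=cv2.INTER_CUBIC),cv2.resize(b,(296,338),interpolation=cv2.INTER_CUBIC)]))
```

```text
t 17.4 tcp [0.4831 0.2313 0.1831] grasp [0.4878 0.2304 0.2012] rpy [-3.139  0.256 -0.186] F [-0.1  0.3  0.2] gap 0.08579989366392596 q [-0.86  0.3   0.56  1.65 -0.28  1.47 -2.  ]
```

View pics/end.png

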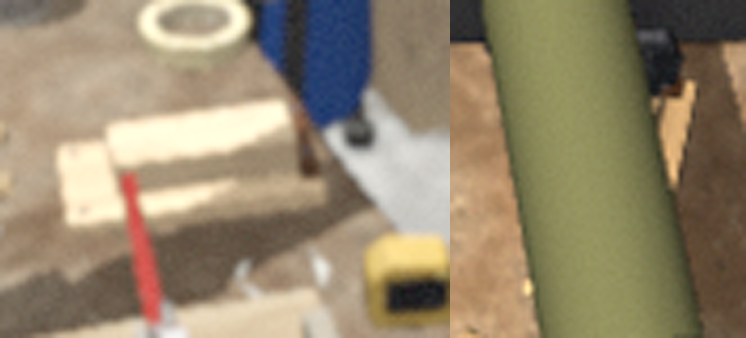

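The blank lies flat on the board with its toe against the dark stop (scene crop ~(295,140)); no gap shows. I check the visible corners against the board pose before handing in.

Run:
```python
from h import *
A=lambda u,v:np.array([180+(u+.5)/4.5-.5,130+(v+.5)/4.5-.5])
obs=[("scene",(-75,29,53),A(107,127)),("scene",(-75,-29,53),A(118,175)),("scene",(75,29,53),A(290,100))]
def f(p): 
    return np.ravel([proj(n,R.from_euler("z",p[2]).apply(np.array(P)/1e3)+[p[0],p[1],0])[0]-q for n,P,q in obs])
s=least_squares(f,[.438,.241,-.185]); print(s.x,s.fun.round(1))
d=s.x[:2]-[.512,.227]; c,k=np.cos(-.185),np.sin(-.185); print("in stop frame",d@[c,k],d@[-k,c],"yaw err deg",np.degrees(s.x[2]+.185))
```

```text
[ 0.43794415  0.23313401 -0.16229568] [ 0.4  0.7  0.4 -1.3 -0.8  0.8]
in stop frame -0.07392050911860001 -0.007592980167116986 yaw err deg 1.3008615706734965
```

```bash
python3 -c "
from station import sign_off; print(sign_off())"
```

```text
the job is handed in; nothing more can be done
None
```

The blank is out of the cradle, set down flat on the planing board and pushed against the stop; I then released it and handed the job in at about 17.5 s. From the last picture its centre is about 74 mm from the stop's face, 8 mm off the midline and 1.3° from square; sign-off returned no verdict.

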